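# Tip up a sample plate and bring it to the viewing stage

## Task

Get the sample plate with the blue end out of its tip-up rest: press its blue end down until the rest is fully tipped and stays tipped, then take the plate by its raised white end. Lay it gently, flat and face up, in the middle of the black plate of the viewing stage, lengthwise along it (either way round), and let go. Leave the sample with the orange end lying where it is.

Things in the scene. Friction and masses are not known exactly. Their poses are not given: they have to be found in the camera images.
- blue_sample: Thin flat plate 100 x 30 x 5 mm (x, y, z), 35 g, white, brown fragment on top, last 24 mm at the -x end blue. Origin: its centre, half-way up; x points from blue to white end, z up through the top face. Starts level in its rest, top 31 mm over the table. Tipped, it slopes 26 deg, white end up: 38 mm from centre its mid-height is 51 mm over the table, free to be gripped across its width.
- blue_rocker (a joint): Rocker of the blue sample's rest, rad: 0 level (start), 0.45 fully tipped, blue end down; stays where left. Hinge 15 mm from the plate's centre towards blue, 24 mm up. Press the blue end 43 mm from the centre with shut fingers, 2 to 4 N: the top there sinks from 31 to 18 mm. Fixed walls, tops 31 mm up, 20.5 to 27 mm either side of the centre line, flank the white part.
- stage_mid (a point): Centre of the top face of the black viewing plate, 130 x 60 mm (x, y), on a white base (170 x 100 mm, 12 mm high) fixed to the table; its top is 14 mm over the table, flat and without a rim. x runs along its long side, z up.
- orange_sample: A second sample plate of the same size in an identical rest, its -x end orange, its fragment copper-coloured; origin at its centre. To be left alone.
Mind the look-alikes: they are no part of the job. Leave any purple look-alike of the blue_sample alone.

How it is judged:
By the outcome, as a careful person would: the job done as asked, in the order asked, and still so for the second after the job is handed in, with the robot touching nothing.
It also fails if it takes over 51 s, if anything falls off the work surface, if the arm or the gripper's body presses on something with over 40 N, if the wrist force passes 120 N, or if a joint passes its speed limit or range.

## Robot

A 6-joint arm with a two-finger parallel gripper is mounted at the origin on the work surface. World frame = base frame: x ahead of the robot, y to its left, z up, the work surface at z = 0. Lengths are in m, angles in degrees, forces in N, time in s.
With the tool pointing down it reaches from about 0.375 to 0.9 m from the base axis. Payload 3.1 kg.
Tool frame: the origin (TCP) lies midway between the tips of the shut fingers; the grasp point (between the pads) lies 19 mm behind it; z points along the fingers, y is the line along which they close (so a half turn about z gives the same grasp; the last joint's range is limited). The gripper opens to 87 mm and grips with 3 to 60 N. Pads are 19 mm wide; open, the fingers measure 117 mm over their backs; the gripper's body (75 mm by 190 mm) begins 51 mm behind the grasp point.
Start: joints at [-75.487, 30.224, 82.088, -0, 67.689, -10.227], TCP at [0.262, -0.568, 0.183] pointing down, gripper open.
Joint ranges: [-176.69, 176.69], [-43.24, 126.21], [12.49, 139.97], [-82, 262], [0, 151.66], [-163.58, 163.58]. Speed limits (degrees/s): [159.86, 159.86, 180, 180, 180, 180].

## Interface

Orientations are given as a 3x3 rotation matrix whose columns are the frame's x, y, z axes.
In Python, from rig import read_state, capture, camera_info, hand_in gives the robot as it stands.
- The arm moves only by the tool drive_tool, never from a script. Its argument "motion" is a list of rows, each a list of 2 entries, a list of its own where there are three numbers: the shift along the tool's x, y, z in mm, then the turn, a rotation vector about the tool's x, y, z in rad. A call has 1 to 5 rows; each row shifts and turns the commanded pose from where the row before left it, along the tool's axes as they then stand; what a row does not reach is not made up. A row lasts 1/10 s, in which the tool goes at most 50 mm and 8.59 degrees, less where a joint would pass 70% of its speed; a pose out of reach is approached as far as the arm can. A call is refused whole if a number of a shift passes 50 or a number of a turn 0.15, either way. A call with a gripper value outside its range is refused whole. "gripper" is the opening, from 0 (shut) to 1 (fully open), set as the call begins (left out, the last holds). The fingers move at their own pace and stop on an object; the grip force is fixed at half the most. Time passes only in rows, so rows that do not move let the fingers close. It gives the time, the measured TCP pose, the force, the opening and the grip force at its end, in the units of the state.
- read_state(): the state, without advancing time (a new reading comes with each control period).
- capture(name): name is "scene" or "top" or "wrist"; returns the picture (400x640x3 uint8, red, green, blue); there is no depth.
- camera_info(name): a dict with "fovy" (degrees; the focal length in pixels is half the picture's height over the tangent of half this angle, whatever the lens; pixels are square), "cx", "cy" (the principal point, pixels), "xyz" and "orientation" of the camera in the world; the wrist camera has in their place "T_tool_cam" (4x4, takes a point from camera to tool coordinates, whose origin is the TCP and whose axes are the flange's). Camera axes: x right, y down, z forward; pixel columns grow to the right and rows downward; lengths in m; the calibration is good to about 2 mm. A picture is of the moment at which its call begins: read the wrist's pose just before it. camera_info takes no time and is no camera call.
- hand_in(): hands the job in; it is judged then, once.
The state is a dict: "time_s": time; "joint_positions": joint angles; "qvel": joint speeds; "tau": joint torques, N m; "position": TCP position; "tcp_rot": TCP orientation; "force": force on the tool from outside, world axes, zero at the start; "moment": the same for the moment, N m; "opening": opening from 0.0 (shut) to 1.0 (fully open); "grasp_force": force on a finger pad.
Only numpy, scipy, OpenCV 4.12 (cv2) and the standard library are available. Lean on these libraries where they do the work, as an engineer would, in place of code of your own. Each camera call takes 0.05 s, during which the arm holds its last target. There are 200 camera calls.

## Working session

There is one attempt and no reset: what is moved stays moved. The work goes in short steps, Python scripts to look and compute and a tool call to move; the robot and the scene stay as the last step left them, time stands still between calls to the robot, and variables do not carry over. Pictures are saved under pics/ and viewed, at most 11 in all, crops included, and the job is handed in when it is done.

Besides the shell and the picture viewer there is one more tool, called as a command line: name --argument value ..., lists and objects as JSON in quotes. drive_tool: Moves the arm, as the interface text tells. Its arguments: {"type":"object","properties":{"motion":{"type":"array","items":{"type":"array"}},"gripper":{"type":"number"}},"required":["motion"]}

```bash
mkdir -p pics; python3 - <<'E'
from rig import *
import cv2
for n in ["scene","top"]:
    cv2.imwrite(f"pics/{n}0.png",capture(n)[:,:,::-1])
    print(n,camera_info(n))
print(camera_info("wrist"))
s=read_state();print(s['time_s'],s['position'],s['tcp_rot'],s['opening'])
E
```

```text
scene {'fovy': 52.83561173685289, 'cx': 315.26163228321906, 'cy': 198.12208949064427, 'xyz': array([1.06397713, 0.23351023, 0.65525735]), 'orientation': array([[-0.35071716,  0.64689498, -0.67714427],
       [ 0.93647513,  0.23961148, -0.25612627],
       [-0.00343526, -0.72395665, -0.68983692]])}
top {'fovy': 42.77312062178029, 'cx': 322.9056725106221, 'cy': 201.6024378249313, 'xyz': array([0.44176335, 0.02201734, 0.92406348]), 'orientation': array([[-0.00117344, -0.99690312,  0.07863067],
       [-0.99957041, -0.00113341, -0.02928676],
       [ 0.02928518, -0.07863126, -0.99647353]])}
{'fovy': 61.694380782014285, 'cx': 323.2727385994014, 'cy': 195.61086376396742, 'T_tool_cam': array([[-1.10773714e-03, -9.65055229e-01, -2.62044230e-01,
         7.18021441e-02],
       [ 9.99998679e-01, -7.57381508e-04, -1.43800417e-03,
        -1.60976503e-03],
       [ 1.18928599e-03, -2.62045476e-01,  9.65054793e-01,
        -2.01835898e-01],
       [ 0.00000000e+00,  0.00000000e+00,  0.00000000e+00,
         1.00000000e+00]])}
0.1 [ 0.26137677 -0.56691265  0.182177  ] [[ 9.08240303e-01  4.18448723e-01 -4.67803929e-04]
 [ 4.18448823e-01 -9.08238403e-01  1.89346926e-03]
 [ 3.67442303e-04 -1.91547710e-03 -9.99998098e-01]] 1.002622497515587
```

View pics/top0.png

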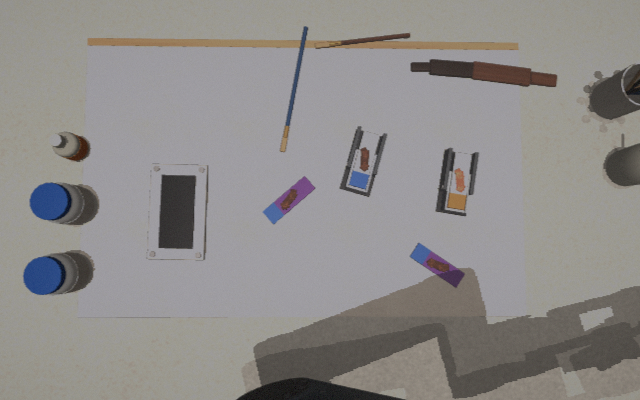

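View pics/scene0.png

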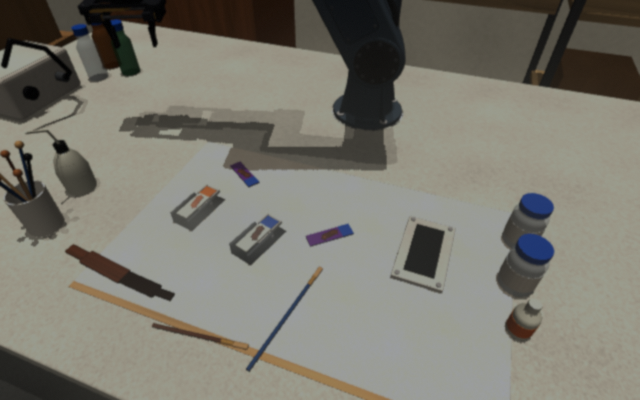

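The top view shows the blue sample with its centre near (363,160) and blue end near (358,181). The black plate is near (178,212), the orange sample near (458,183), and the purple look-alikes at (289,200) and (437,265).

```bash
cat > h.py <<'E'
import numpy as np, cv2
from rig import *
def cam(n,s=None):
    c=camera_info(n); f=200/np.tan(np.radians(c['fovy']/2))
    if n=='wrist':
        T=c['T_tool_cam']; R=s['tcp_rot']@T[:3,:3]; p=s['position']+s['tcp_rot']@T[:3,3]
    else: R,p=c['orientation'],c['xyz']
    return f,c['cx'],c['cy'],R,p
def onplane(C,uv,z):
    f,cx,cy,R,p=C; uv=np.atleast_2d(uv)
    d=np.c_[(uv[:,0]-cx)/f,(uv[:,1]-cy)/f,np.ones(len(uv))]@R.T
    return p+d*((z-p[2])/d[:,2])[:,None]
def proj(C,P):
    f,cx,cy,R,p=C; q=(np.atleast_2d(P)-p)@R
    return np.c_[cx+f*q[:,0]/q[:,2],cy+f*q[:,1]/q[:,2]]
def blob(m,roi=None):
    m=m.astype(np.uint8)
    if roi: k=np.zeros_like(m);x0,x1,y0,y1=roi;k[y0:y1,x0:x1]=1;m=m*k
    n,l,st,ce=cv2.connectedComponentsWithStats(m)
    i=1+np.argmax(st[1:,4]); m=(l==i).astype(np.uint8)
    c=max(cv2.findContours(m,0,1)[0],key=cv2.contourArea)
    return ce[i],st[i,4],cv2.minAreaRect(c),c
E
python3 - <<'E'
from h import *
C=cam('top'); im=cv2.imread('pics/top0.png'); hsv=cv2.cvtColor(im,cv2.COLOR_BGR2HSV)
h,s,v=cv2.split(hsv)
ce,a,r,_=blob((h>95)&(h<125)&(s>120),(335,390,120,200)); print('blue',ce,a,r)
b=onplane(C,ce,.031)[0]; print(b)
bp=onplane(C,cv2.boxPoints(r),.031);print(bp)
ce,a,r,_=blob(v<75,(155,200,170,255)); print('stage',ce,a,r)
print(onplane(C,r[0],.014),onplane(C,cv2.boxPoints(r),.014))
# fragment
ce,a,r,_=blob((v<130)&(s>60)&((h<15)|(h>165)),(350,380,140,178));print('frag',ce,a,r,onplane(C,ce,.031))
cv2.imwrite('pics/crop.png',cv2.resize(im[115:225,330:490],None,fx=5,fy=5,interpolation=cv2.INTER_CUBIC))
E
```

```text
blue [358.65       179.55454545] 220 ((358.6238708496094, 179.587158203125), (16.091482162475586, 13.601133346557617), 16.699243545532227)
[ 0.55133153 -0.06737618  0.031     ]
[[ 0.54377847 -0.05021126  0.031     ]
 [ 0.56694049 -0.05724839  0.031     ]
 [ 0.55878668 -0.08448943  0.031     ]
 [ 0.53563898 -0.07738984  0.031     ]]
stage [176.70583333 211.56666667] 2400 ((176.6033172607422, 211.50357055664062), (33.704105377197266, 72.16400909423828), 1.9749339818954468)
[[0.49569433 0.25446132 0.014     ]] [[0.43315765 0.28470391 0.014     ]
 [0.56096923 0.28337635 0.014     ]
 [0.55904406 0.22382553 0.014     ]
 [0.43103233 0.22581779 0.014     ]]
frag [364.26923077 159.11538462] 156 ((364.4153747558594, 159.0230712890625), (7.932212829589844, 22.077068328857422), 3.1798300743103027) [[ 0.5877855  -0.07759522  0.031     ]]
```

View pics/crop.png

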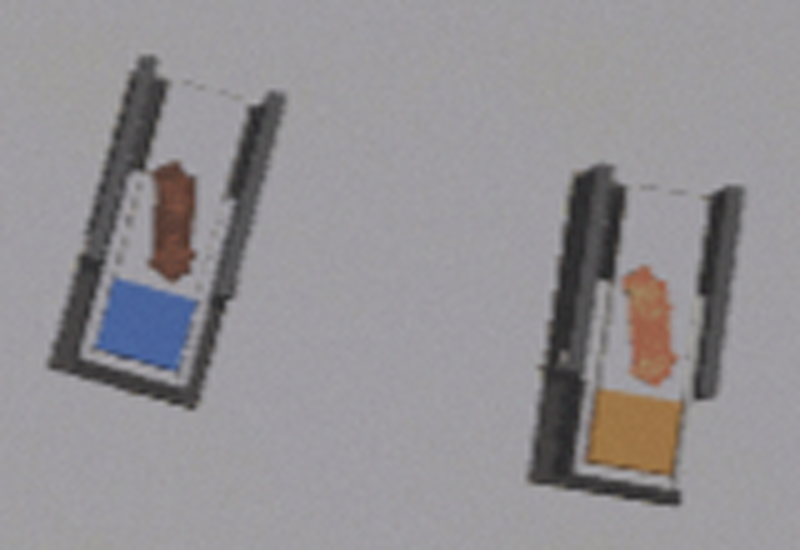

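drive_tool --motion '[[[0,0,0],[0,0,0.145]],[[0,0,0],[0,0,0.145]],[[0,0,0],[0,0,0.145]],[[0,0,0],[0,0,0.145]],[[0,0,0],[0,0,0.145]]]' --gripper 0

```text
time_s: 0.6
position: [0.2614, -0.5671, 0.1824]
tcp_rot: [[0.956, -0.295, -0.0], [-0.295, -0.956, 0.001], [-0.001, -0.001, -1.0]]
force: [0.2, -0.5, -0.0]
opening: 0.632
grasp_force: 0.0
```

drive_tool --motion '[[[13,-45,0],[0,0,0]],[[13,-45,0],[0,0,0]],[[13,-45,0],[0,0,0]],[[13,-45,0],[0,0,0]],[[13,-45,0],[0,0,0]]]'

```text
time_s: 1.1
position: [0.3893, -0.3691, 0.1827]
tcp_rot: [[0.957, -0.29, -0.0], [-0.29, -0.957, 0.001], [-0.001, -0.001, -1.0]]
force: [0.4, 0.1, 0.3]
opening: 0.177
grasp_force: 0.0
```

drive_tool --motion '[[[13,-45,0],[0,0,0]],[[13,-45,0],[0,0,0]],[[13,-45,0],[0,0,0]],[[13,-45,0],[0,0,0]],[[0,0,0],[0,0,0]]]'

```text
time_s: 1.6
position: [0.4924, -0.2084, 0.1827]
tcp_rot: [[0.959, -0.282, 0.0], [-0.282, -0.959, 0.002], [-0.001, -0.002, -1.0]]
force: [-0.4, 0.0, -0.4]
opening: 0.004
grasp_force: 0.0
```

drive_tool --motion '[[[10,-38,0],[0,0,0]],[[10,-38,0],[0,0,0]],[[10,-38,0],[0,0,0]],[[10,-37,0],[0,0,0]],[[0,0,0],[0,0,0]]]'

```text
time_s: 2.1
position: [0.5742, -0.0776, 0.1827]
tcp_rot: [[0.959, -0.285, 0.001], [-0.285, -0.959, 0.001], [0.001, -0.001, -1.0]]
force: [0.2, 0.4, -0.9]
opening: 0.002
grasp_force: 0.0
```

```bash
python3 - <<'E'
from h import *
s=read_state(); im=capture('wrist')[:,:,::-1].copy(); cv2.imwrite('pics/w1.png',im); print(s['position'],s['tcp_rot'][:,0],s['joint_positions'])
C=cam('wrist',s); h,S,v=cv2.split(cv2.cvtColor(im,cv2.COLOR_BGR2HSV))
ce,a,r,c=blob((h>100)&(h<125)&(S>120)); print(ce,a,r)
print(onplane(C,[ce,*cv2.boxPoints(r)],.031))
E
```

```text
[ 0.5741875  -0.07763257  0.18273903] [ 9.58572340e-01 -2.84848585e-01  5.93568188e-04] [-18.7937633   26.69575525  88.84286463   0.08989622  64.43055008
  87.71723619]
[168.1317176   66.65542677] 949 ((168.49208068847656, 67.8923568725586), (140.55148315429688, 7.113053321838379), 77.6609115600586)
[[0.72115491 0.04116123 0.031     ]
 [0.78065756 0.0338113  0.031     ]
 [0.77995509 0.02698266 0.031     ]
 [0.65295301 0.04953607 0.031     ]
 [0.65357385 0.05711842 0.031     ]]
```

View pics/w1.png

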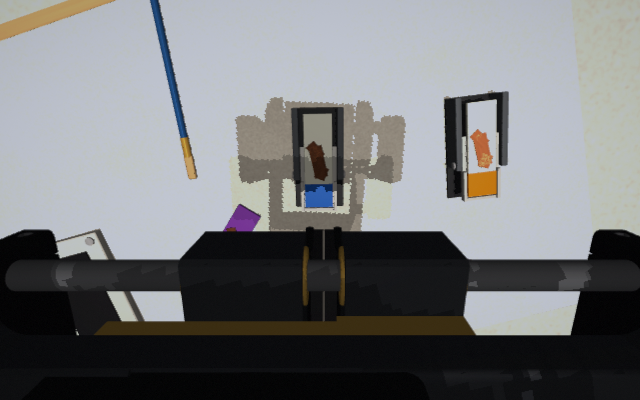

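The wrist view shows the blue patch near (319,196), the white and fragment part at (319,150), and the walls at x≈297 and 340. My mask caught the pencil instead, so I'm restricting it to the rest's area.

```bash
python3 - <<'E'
from h import *
s=read_state(); im=cv2.imread('pics/w1.png')
C=cam('wrist',s); h,S,v=cv2.split(cv2.cvtColor(im,cv2.COLOR_BGR2HSV))
R=(285,355,100,215)
ce,a,r,c=blob((h>95)&(h<125)&(S>120),R); print(ce,a,r)
q=onplane(C,[r[0],*cv2.boxPoints(r)],.031);print(q)
ce,a,r,c=blob((v<60)&(S<90),(285,307,100,215));print('wallL',r);L=onplane(C,cv2.boxPoints(r),.031);print(L)
ce,a,r,c=blob((v<60)&(S<90),(328,350,100,215));print('wallR',r);print(onplane(C,cv2.boxPoints(r),.031))
E
```

```text
[318.4754902  194.98529412] 612 ((318.5, 195.0), (22.0, 27.0), 90.0)
[[ 0.55096693 -0.06567401  0.031     ]
 [ 0.56697979 -0.05524506  0.031     ]
 [ 0.55859144 -0.08327688  0.031     ]
 [ 0.53466541 -0.07629097  0.031     ]
 [ 0.54320395 -0.04775147  0.031     ]]
wallL ((299.0, 156.5), (97.0, 14.0), 90.0)
[[ 0.64679593 -0.06648454  0.031     ]
 [ 0.64269523 -0.08017929  0.031     ]
 [ 0.54398732 -0.04915419  0.031     ]
 [ 0.54841154 -0.03436669  0.031     ]]
wallR ((335.7422790527344, 156.02029418945312), (98.11625671386719, 14.062686920166016), 89.0759506225586)
[[ 0.63714411 -0.10187706  0.031     ]
 [ 0.6332443  -0.11568049  0.031     ]
 [ 0.53216389 -0.08883895  0.031     ]
 [ 0.53635581 -0.07391671  0.031     ]]
```

drive_tool --motion '[[[-30,-4,20],[0,0,0]],[[0,0,45],[0,0,0]],[[0,0,45],[0,0,0]],[[0,0,30],[0,0,0]],[[0,0,0],[0,0,0]]]'

```text
time_s: 2.65
position: [0.5404, -0.0686, 0.0392]
tcp_rot: [[0.957, -0.291, -0.01], [-0.291, -0.957, 0.003], [-0.01, 0.0, -1.0]]
force: [-1.2, 0.3, 0.5]
opening: 0.003
grasp_force: 0.0
```

drive_tool --motion '[[[0,0,3],[0,0,0]],[[0,0,3],[0,0,0]],[[0,0,2],[0,0,0]],[[0,0,0],[0,0,0]],[[0,0,0],[0,0,0]]]'

```text
time_s: 3.15
position: [0.5456, -0.0683, 0.0359]
tcp_rot: [[0.957, -0.289, 0.002], [-0.289, -0.957, -0.001], [0.002, 0.0, -1.0]]
force: [0.7, -0.5, 0.7]
opening: 0.008
grasp_force: 0.0
```

drive_tool --motion '[[[0,-3,1],[0,0,0]],[[0,0,2],[0,0,0]],[[0,0,2],[0,0,0]],[[0,0,2],[0,0,0]],[[0,0,0],[0,0,0]]]'

```text
time_s: 3.65
position: [0.5455, -0.0652, 0.0276]
tcp_rot: [[0.957, -0.289, -0.001], [-0.289, -0.957, 0.0], [-0.001, -0.0, -1.0]]
force: [-0.2, -0.3, 0.2]
opening: 0.005
grasp_force: 0.0
```

drive_tool --motion '[[[0,0,1],[0,0,0]],[[0,0,1],[0,0,0]],[[0,0,1],[0,0,0]],[[0,0,0],[0,0,0]]]'

```text
time_s: 4.05
position: [0.5458, -0.0653, 0.0249]
tcp_rot: [[0.957, -0.289, -0.0], [-0.289, -0.957, 0.0], [-0.0, -0.0, -1.0]]
force: [0.2, 0.1, -0.6]
opening: 0.01
grasp_force: 0.0
```

drive_tool --motion '[[[0,0,1],[0,0,0]],[[0,0,1],[0,0,0]],[[0,0,0],[0,0,0]]]'

```text
time_s: 4.35
position: [0.5458, -0.0653, 0.0229]
tcp_rot: [[0.957, -0.289, -0.0], [-0.289, -0.957, 0.0], [-0.0, -0.0, -1.0]]
force: [-0.3, -0.5, -0.1]
opening: 0.005
grasp_force: 0.0
```

drive_tool --motion '[[[0,0,1],[0,0,0]],[[0,0,0],[0,0,0]]]'

```text
time_s: 4.55
position: [0.5458, -0.0653, 0.0219]
tcp_rot: [[0.957, -0.289, -0.0], [-0.289, -0.957, 0.0], [-0.0, 0.0, -1.0]]
force: [0.2, -1.0, 0.2]
opening: 0.003
grasp_force: 0.0
```

drive_tool --motion '[[[0,0,1],[0,0,0]],[[0,0,0],[0,0,0]]]'

```text
time_s: 4.75
position: [0.5458, -0.0653, 0.0209]
tcp_rot: [[0.957, -0.289, -0.0], [-0.289, -0.957, 0.0], [-0.0, -0.0, -1.0]]
force: [0.1, -0.0, 0.2]
opening: 0.009
grasp_force: 0.0
```

```bash
python3 - <<'E'
from h import *
im=capture('scene')[:,:,::-1]
cv2.imwrite('pics/s1.png',cv2.resize(im[170:290,180:360],None,fx=4,fy=4))
print([read_state()['force'].round(1)])
E
```

```text
[array([ 0.2, -0.6,  0.1])]
```

View pics/s1.png

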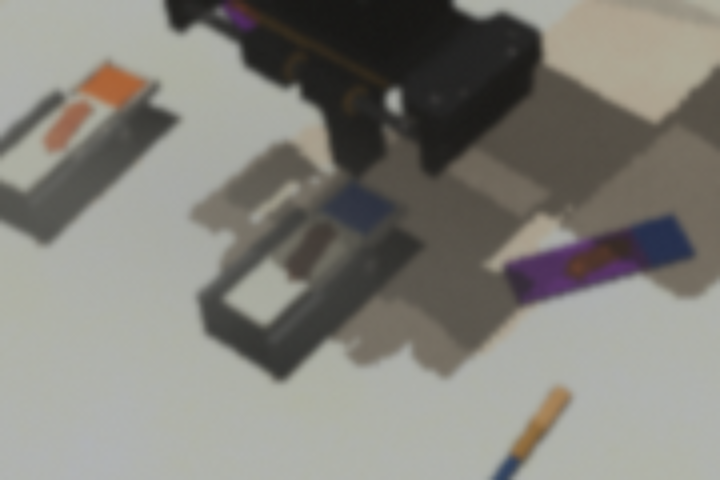

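The scene view shows the plate still level. The shut fingers, tip near crop (358,170), are just behind the blue end at crop (358,205). I'm comparing them with the projection.

```bash
python3 - <<'E'
from h import *
C=cam('scene'); s=read_state()
k=lambda p:((np.array(p)-[180,170])*4).round(0)
print('tcp',k(proj(C,s['position'])))
im=cv2.imread('pics/scene0.png'); h,S,v=cv2.split(cv2.cvtColor(im,cv2.COLOR_BGR2HSV))
ce,a,r,c=blob((h>100)&(h<125)&(S>90),(255,285,210,235)); print(a,k(ce),k(cv2.boxPoints(r)))
print('scene blue',onplane(C,[ce],.031)); 
# triangulate with the wrist ray
W=np.load if 0 else None
P=np.array([[.5510,-.0665,z] for z in (0,.015,.031)]);print(k(proj(C,P)))
E
```

```text
tcp [[362. 210.]]
100 [356. 207.] [[325. 209.]
 [343. 179.]
 [386. 204.]
 [369. 234.]]
scene blue [[ 0.55294332 -0.06477659  0.031     ]]
[[359. 242.]
 [357. 224.]
 [355. 203.]]
```

```bash
python3 - <<'E'
from h import *
w=capture('wrist')[:,:,::-1]; t=capture('scene')[:,:,::-1]
a=cv2.resize(w[90:290,220:420],None,fx=2,fy=3)[:600]
g=t[100:290,180:380]; g=cv2.resize(cv2.convertScaleAbs(g,alpha=1.6,beta=20),(400,600))
cv2.imwrite('pics/m1.png',np.hstack([a,g]))
C=cam('wrist',read_state()); print(proj(C,read_state()['position']))
E
```

```text
[[325.81463228 219.38323803]]
```

View pics/m1.png

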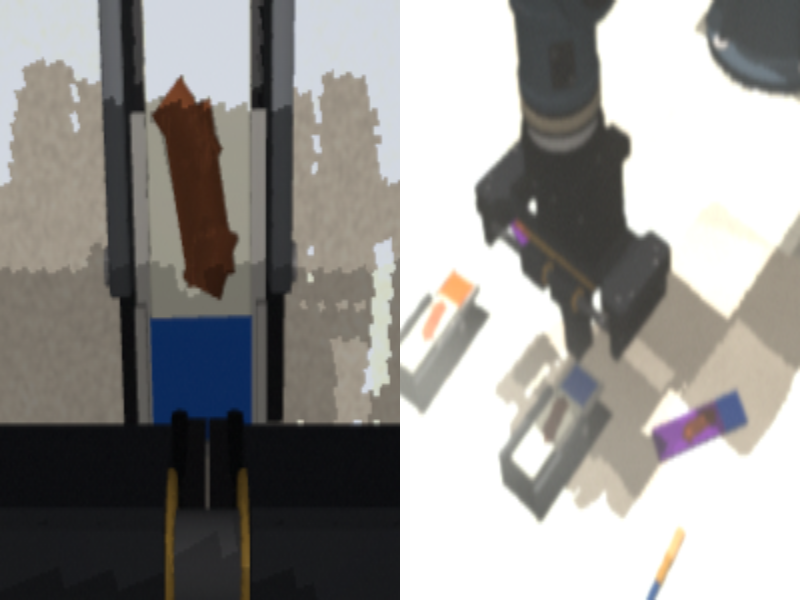

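```bash
python3 - <<'E'
from h import *
s=read_state();A=cam('scene');B=cam('wrist',s)
def ray(C,uv):
    q=onplane(C,uv,0.)[0]-C[4]; return C[4],q/np.linalg.norm(q)
for uv in [(269.5,213),(400/400*0+180+(580-400)/2,100+355*190/600)]:
    (a,d),(b,e)=ray(A,uv),ray(B,(323.5,227))
    t=np.linalg.lstsq(np.c_[d,-e],b-a,rcond=None)[0]
    print(a+d*t[0],b+e*t[1])
print(s['position'],s['joint_positions'],s['opening'])
E
```

```text
[ 0.54953162 -0.06316122  0.0545669 ] [ 0.55288288 -0.06592124  0.05305994]
[ 0.54868512 -0.06230183  0.05579794] [ 0.5531452  -0.06600108  0.05378952]
[ 0.54588343 -0.06532545  0.02104403] [-1.84729203e+01  3.83634061e+01  1.00224940e+02  1.80891567e-03
  4.14131546e+01  8.83272197e+01] 0.006910895806187019
```

The two rays meet at z≈0.054, so the visible fingertips are about 30 mm behind the reported TCP. I'll go down in small steps and watch the force.

drive_tool --motion '[[[0,0,2],[0,0,0]],[[0,0,2],[0,0,0]],[[0,0,2],[0,0,0]],[[0,0,0],[0,0,0]]]'

```text
time_s: 5.3
position: [0.5456, -0.0652, 0.0147]
tcp_rot: [[0.957, -0.289, -0.001], [-0.289, -0.957, 0.0], [-0.001, -0.0, -1.0]]
force: [-0.9, -0.4, 0.1]
opening: 0.003
grasp_force: 0.0
```

drive_tool --motion '[[[0,0,2],[0,0,0]],[[0,0,2],[0,0,0]],[[0,0,0],[0,0,0]]]'

```text
time_s: 5.6
position: [0.5456, -0.0653, 0.0107]
tcp_rot: [[0.957, -0.289, -0.001], [-0.289, -0.957, 0.0], [-0.001, -0.0, -1.0]]
force: [0.4, 0.1, 0.7]
opening: 0.006
grasp_force: 0.0
```

drive_tool --motion '[[[0,0,2],[0,0,0]],[[0,0,0],[0,0,0]]]'

```text
time_s: 5.8
position: [0.5457, -0.0653, 0.0088]
tcp_rot: [[0.957, -0.289, -0.0], [-0.289, -0.957, 0.0], [-0.0, -0.0, -1.0]]
force: [0.8, -0.1, -0.2]
opening: 0.006
grasp_force: 0.0
```

drive_tool --motion '[[[0,0,2],[0,0,0]],[[0,0,0],[0,0,0]]]'

```text
time_s: 6.0
position: [0.5457, -0.0653, 0.0069]
tcp_rot: [[0.957, -0.289, -0.0], [-0.289, -0.957, 0.0], [-0.0, -0.0, -1.0]]
force: [-0.5, -0.0, -0.3]
opening: 0.007
grasp_force: 0.0
```

```bash
python3 - <<'E'
from h import *
w=capture('wrist')[:,:,::-1]; t=capture('scene')[:,:,::-1]
a=cv2.resize(w[90:290,220:420],None,fx=2,fy=3)[:600]
g=t[170:270,220:320]; g=cv2.resize(cv2.convertScaleAbs(g,alpha=1.6,beta=20),(400,600))
cv2.imwrite('pics/m2.png',np.hstack([a,g]))
E
```

```text
(no output)
```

View pics/m2.png

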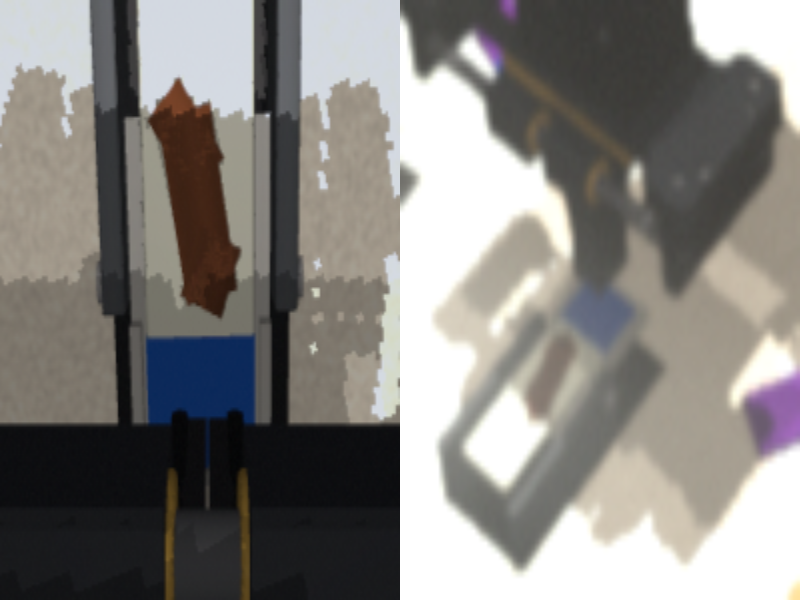

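The fingers are still above the blue end, so I'm going on down.

drive_tool --motion '[[[0,0,2],[0,0,0]],[[0,0,2],[0,0,0]],[[0,0,0],[0,0,0]]]'

```text
time_s: 6.4
position: [0.5456, -0.0652, 0.0027]
tcp_rot: [[0.957, -0.289, -0.001], [-0.289, -0.957, 0.0], [-0.001, -0.0, -1.0]]
force: [-0.2, 0.0, -0.2]
opening: 0.003
grasp_force: 0.0
```

drive_tool --motion '[[[0,0,2],[0,0,0]],[[0,0,0],[0,0,0]]]'

```text
time_s: 6.6
position: [0.5457, -0.0653, 0.0008]
tcp_rot: [[0.957, -0.289, -0.0], [-0.289, -0.957, 0.0], [-0.0, -0.0, -1.0]]
force: [-0.9, 0.4, -0.0]
opening: 0.005
grasp_force: 0.0
```

drive_tool --motion '[[[0,0,1.5],[0,0,0]],[[0,0,0],[0,0,0]]]'

```text
time_s: 6.8
position: [0.5458, -0.0653, -0.0006]
tcp_rot: [[0.957, -0.289, -0.0], [-0.289, -0.957, 0.0], [-0.0, -0.0, -1.0]]
force: [0.0, -0.2, -0.8]
opening: 0.004
grasp_force: 0.0
```

drive_tool --motion '[[[0,0,1.5],[0,0,0]],[[0,0,0],[0,0,0]]]'

```text
time_s: 7.0
position: [0.5458, -0.0653, -0.0021]
tcp_rot: [[0.957, -0.289, -0.0], [-0.289, -0.957, 0.0], [-0.0, -0.0, -1.0]]
force: [1.0, -0.7, 0.2]
opening: 0.006
grasp_force: 0.0
```

drive_tool --motion '[[[0,0,1.5],[0,0,0]],[[0,0,0],[0,0,0]]]'

```text
time_s: 7.2
position: [0.5458, -0.0653, -0.0036]
tcp_rot: [[0.957, -0.289, -0.0], [-0.289, -0.957, 0.0], [-0.0, 0.0, -1.0]]
force: [0.1, -0.2, -0.5]
opening: 0.004
grasp_force: 0.0
```

drive_tool --motion '[[[0,0,1.5],[0,0,0]],[[0,0,0],[0,0,0]]]'

```text
time_s: 7.4
position: [0.5458, -0.0653, -0.0051]
tcp_rot: [[0.957, -0.289, -0.0], [-0.289, -0.957, 0.0], [-0.0, -0.0, -1.0]]
force: [0.3, -0.4, 0.6]
opening: 0.004
grasp_force: 0.0
```

drive_tool --motion '[[[0,0,1.5],[0,0,0]],[[0,0,0],[0,0,0]]]'

```text
time_s: 7.6
position: [0.5458, -0.0653, -0.0066]
tcp_rot: [[0.957, -0.289, -0.0], [-0.289, -0.957, 0.0], [-0.0, -0.0, -1.0]]
force: [-0.3, 0.0, -0.7]
opening: 0.002
grasp_force: 0.0
```

```bash
python3 - <<'E'
from h import *
w=capture('wrist')[:,:,::-1]; t=capture('scene')[:,:,::-1]
a=cv2.resize(w[90:290,220:420],None,fx=2,fy=3)[:600]
g=t[170:270,220:320]; g=cv2.resize(cv2.convertScaleAbs(g,alpha=1.6,beta=20),(400,600))
cv2.imwrite('pics/m3.png',np.hstack([a,g]))
E
```

```text
(no output)
```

View pics/m3.png

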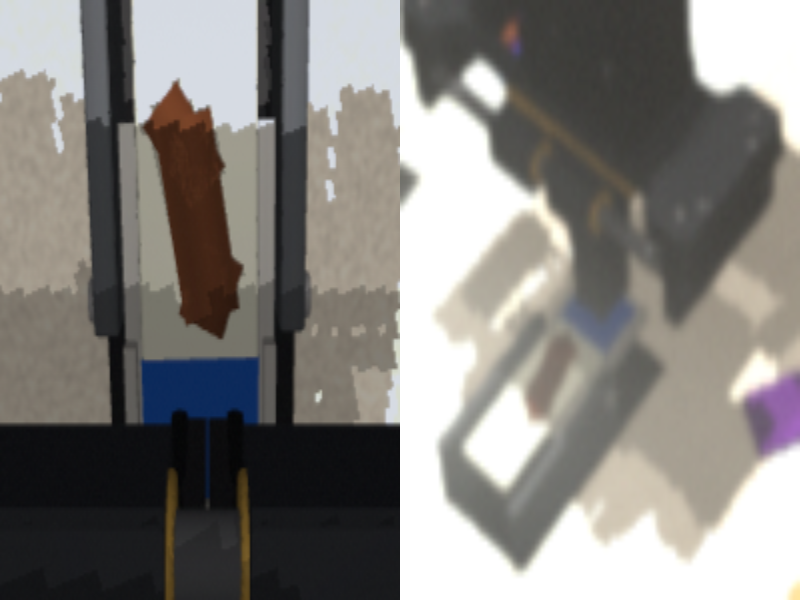

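The plate is still level, with the fingertips now just over the blue. I'll keep descending, and from here detect tipping numerically.

drive_tool --motion '[[[0,0,1.5],[0,0,0]],[[0,0,0],[0,0,0]]]'

```text
time_s: 7.9
position: [0.5459, -0.0654, -0.008]
tcp_rot: [[0.957, -0.289, 0.0], [-0.289, -0.957, 0.0], [0.0, -0.0, -1.0]]
force: [-0.2, 0.9, 0.3]
opening: 0.006
grasp_force: 0.0
```

drive_tool --motion '[[[0,0,1.5],[0,0,0]],[[0,0,0],[0,0,0]]]'

```text
time_s: 8.1
position: [0.5456, -0.0653, -0.0094]
tcp_rot: [[0.957, -0.289, -0.001], [-0.289, -0.957, 0.0], [-0.001, 0.0, -1.0]]
force: [-1.5, 0.4, 2.6]
opening: 0.003
grasp_force: 0.9
```

drive_tool --motion '[[[0,0,1.5],[0,0,0]],[[0,0,0],[0,0,0]]]'

```text
time_s: 8.3
position: [0.5453, -0.0652, -0.0111]
tcp_rot: [[0.957, -0.289, -0.001], [-0.289, -0.957, 0.0], [-0.001, -0.0, -1.0]]
force: [-1.7, 0.8, 2.3]
opening: 0.002
grasp_force: 1.4
```

```bash
cat >> h.py <<'E'
def tipchk():
    s=read_state(); im=capture('wrist'); C=cam('wrist',s)
    h,S,v=cv2.split(cv2.cvtColor(im,cv2.COLOR_RGB2HSV))
    m=((h>95)&(h<125)&(S>120)).astype(np.uint8)
    fr=((S>90)&((h<15)|(h>170))&(v<160)).astype(np.uint8)
    ce,a,r,c=blob(m,(280,360,100,232)); x,y,w,hh=cv2.boundingRect(c)
    e=onplane(C,[(x,y),(x+w,y)],.031)
    print('blue top row',y,'cols',x,x+w,'width mm@31',1e3*np.linalg.norm(e[0]-e[1]),'line',e.mean(0))
    ce,a,r,c=blob(fr,(285,355,60,215)); print('frag',cv2.boundingRect(c))
    print(s['position'],s['force'].round(1))
E
python3 -c "
from h import *
tipchk()"
```

```text
blue top row 212 cols 290 350 width mm@31 30.06561545371027 line [ 0.56412176 -0.06750231  0.031     ]
frag (290, 121, 52, 85)
[ 0.54529147 -0.06515359 -0.01107758] [-1.7  0.8  2.3]
```

Contact came at reported z≈-0.009, so the real tips sit about 39.5 mm behind the reported TCP. I'm pressing the rocker down.

drive_tool --motion '[[[0,0,1.5],[0,0,0]],[[0,0,1.5],[0,0,0]],[[0,0,0],[0,0,0]]]'

```text
time_s: 8.65
position: [0.545, -0.065, -0.0143]
tcp_rot: [[0.957, -0.289, -0.002], [-0.289, -0.957, 0.001], [-0.002, -0.0, -1.0]]
force: [-2.0, -0.0, 2.6]
opening: 0.004
grasp_force: 1.5
```

drive_tool --motion '[[[0,0,1.5],[0,0,0]],[[0,0,1],[0,0,0]],[[0,0,0],[0,0,0]]]'

```text
time_s: 8.95
position: [0.5452, -0.0651, -0.0168]
tcp_rot: [[0.957, -0.289, -0.001], [-0.289, -0.957, 0.001], [-0.002, -0.0, -1.0]]
force: [-3.9, -0.4, 1.6]
opening: 0.004
grasp_force: 1.6
```

drive_tool --motion '[[[0,0,1],[0,0,0]],[[0,0,0],[0,0,0]]]'

```text
time_s: 9.15
position: [0.5452, -0.0651, -0.0174]
tcp_rot: [[0.957, -0.289, -0.001], [-0.289, -0.957, 0.0], [-0.001, -0.0, -1.0]]
force: [-5.2, 1.0, 4.5]
opening: 0.001
grasp_force: 3.1
```

drive_tool --motion '[[[0,0,1],[0,0,0]],[[0,0,0],[0,0,0]]]'

```text
time_s: 9.35
position: [0.5453, -0.0651, -0.0177]
tcp_rot: [[0.957, -0.289, -0.001], [-0.289, -0.957, 0.0], [-0.001, 0.0, -1.0]]
force: [-6.3, 1.2, 9.8]
opening: 0.006
grasp_force: 5.6
```

```bash
python3 -c "
from h import *
tipchk()"
```

```text
blue top row 216 cols 290 350 width mm@31 28.923087340913693 line [ 0.56420868 -0.06754777  0.031     ]
frag (287, 136, 55, 76)
[ 0.54528467 -0.06510265 -0.01765725] [-6.3  1.2  9.8]
```

Force rose at the stop (9.8 N at z=-0.0177, where full tip was predicted). I'm lifting off, opening, and checking that it stays tipped.

drive_tool --motion '[[[0,0,-15],[0,0,0]],[[0,0,-35],[0,0,0]],[[0,0,-40],[0,0,0]],[[15,0,-40],[0,0,0]],[[15,0,-20],[0,0,0]]]'

```text
time_s: 9.9
position: [0.5791, -0.0753, 0.1359]
tcp_rot: [[0.957, -0.289, 0.011], [-0.289, -0.957, -0.003], [0.011, 0.0, -1.0]]
force: [1.6, -0.3, 0.0]
opening: 0.007
grasp_force: 0.0
```

drive_tool --motion '[[[0,0,0],[0,0,0]],[[0,0,0],[0,0,0]],[[0,0,0],[0,0,0]]]' --gripper 1.0

```text
time_s: 10.2
position: [0.5731, -0.0735, 0.1299]
tcp_rot: [[0.957, -0.289, -0.003], [-0.289, -0.957, 0.001], [-0.003, -0.0, -1.0]]
force: [-0.9, 0.4, -0.2]
opening: 0.193
grasp_force: 0.0
```

```bash
python3 - <<'E'
from h import *
s=read_state(); w=capture('wrist')[:,:,::-1].copy(); t=capture('scene')[:,:,::-1].copy()
cv2.imwrite('pics/w4.png',w); cv2.imwrite('pics/s4.png',t)
np.savez('w4.npz',position=s['position'],tcp_rot=s['tcp_rot'])
a=cv2.resize(w[60:260,220:420],(480,480),interpolation=cv2.INTER_CUBIC)
g=cv2.resize(cv2.convertScaleAbs(t[190:290,220:300],alpha=1.3,beta=10),(320,400),interpolation=cv2.INTER_CUBIC)
o=np.zeros((480,800,3),np.uint8);o[:,:480]=a;o[:400,480:]=g
cv2.imwrite('pics/m4.png',o); print(s['position'],s['tcp_rot'],s['opening'])
E
```

```text
[ 0.57310739 -0.07349996  0.12990614] [[ 9.57300449e-01 -2.89080050e-01 -2.92836059e-03]
 [-2.89078247e-01 -9.57304918e-01  1.03060131e-03]
 [-3.10126028e-03 -1.40069754e-04 -9.99995181e-01]] 0.19286105494133632
```

View pics/m4.png

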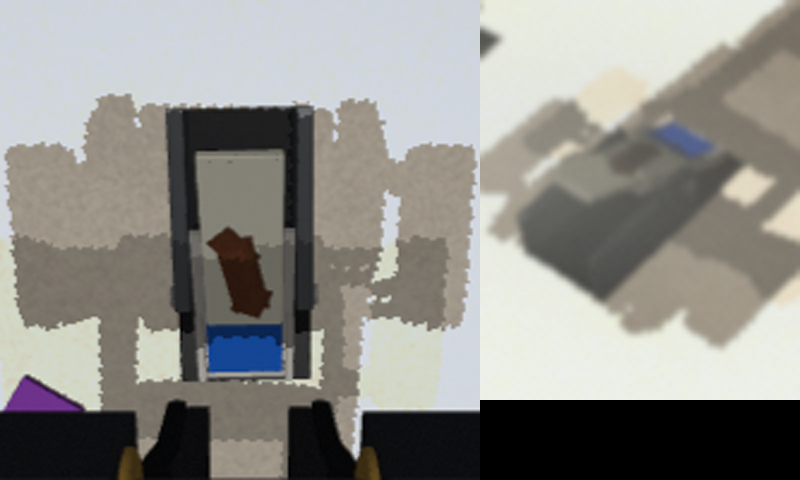

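The rest stays fully tipped. The white end's top edge is at wrist px (301..339, 123) and the blue end edge at (306..338, 215).

```bash
python3 - <<'E'
from h import *
s=dict(np.load('w4.npz')); C=cam('wrist',s)
W=onplane(C,[(301.3,123.2),(338.8,123.2)],.0586);B=onplane(C,[(306.3,215),(338,215)],.0151)
print(W,B,np.linalg.norm(W[0]-W[1]),np.linalg.norm(B[0]-B[1]))
w,b=W.mean(0),B.mean(0); d=(w-b)[:2]; print('len',np.linalg.norm(d),'ang',np.degrees(np.arctan2(d[1],d[0])))
a=np.array([.957,-.289]); print('C0 from white',w[:2]-.0405*a,'from blue',b[:2]+.0495*a)
E
```

```text
[[ 0.63225258 -0.07132588  0.0586    ]
 [ 0.62357364 -0.09995927  0.0586    ]] [[ 0.54407583 -0.04518847  0.0151    ]
 [ 0.53492713 -0.0754101   0.0151    ]] 0.029919804854775297 0.03157602866906964
len 0.09197227090761713 ang -15.99500496928091
C0 from white [ 0.58915461 -0.07393807] from blue [ 0.58687298 -0.07460479]
```

drive_tool --motion '[[[0,0,0],[0,0.14,0]],[[0,0,0],[0,0.14,0]],[[0,0,0],[0,0.14,0]],[[7,-4,10],[0,0.03,0]],[[0,0,0],[0,0,0]]]' --gripper 0.7

```text
time_s: 10.8
position: [0.5833, -0.0719, 0.1224]
tcp_rot: [[0.87, -0.288, 0.399], [-0.262, -0.958, -0.12], [0.417, -0.001, -0.909]]
force: [0.1, 0.1, -0.2]
opening: 0.678
grasp_force: 0.0
```

drive_tool --motion '[[[0,0,30],[0,0,0]],[[0,0,35],[0,0,0]],[[0,0,25],[0,0,0]],[[0,0,0],[0,0,0]],[[0,0,0],[0,0,0]]]'

```text
time_s: 11.3
position: [0.6224, -0.0841, 0.0426]
tcp_rot: [[0.869, -0.289, 0.402], [-0.262, -0.957, -0.121], [0.42, -0.001, -0.907]]
force: [-0.8, -0.4, -0.5]
opening: 0.694
grasp_force: 0.0
```

```bash
python3 - <<'E'
from h import *
s=read_state();R=s['tcp_rot'];print(s['position'],R,s['opening'])
for G in ([.6186,-.0828,.051],):
    print('to go mm',1e3*R.T@(np.array(G)+.044*R[:,2]-s['position']))
im=capture('wrist')[:,:,::-1].copy();cv2.imwrite('pics/w5.png',im);C=cam('wrist',s)
print('predicted white edge px',proj(C,[[.63225,-.0713,.0586],[.62357,-.09996,.0586]]))
g=cv2.cvtColor(im,cv2.COLOR_BGR2GRAY)
for r in range(60,260,20): print(r,g[r,240:410:6])
E
```

```text
[ 0.62237118 -0.08409309  0.04261821] [[ 8.68700063e-01 -2.88767711e-01  4.02459202e-01]
 [-2.62265362e-01 -9.57399020e-01 -1.20847000e-01]
 [ 4.20210757e-01 -5.71311711e-04 -9.07426357e-01]] 0.6942444339179963
to go mm [-0.09303315 -0.15379289 34.72012961]
predicted white edge px [[300.37645294 207.17558678]
 [350.78633879 207.16584427]]
60 [173 174 174 174 175 175 174 175 174 175 174 175 175 175 174 175 175 175
 175 174 175 175 175 175 175 174 175 174 174]
80 [176 175 176 176 176 176 175 175 176 176 175 176 176 176 177 175 176 176
 176 176 175 177 175 176 176 176 176 176 176]
100 [176 176 176 176 176 176 177 177 176 176 177 176 177 177 177 177 177 177
 177 177 177 176 176 176 177 176 177 175 176]
120 [177 177 177 177 177 177 177 177 177 176 176 176 177 178 177 177 178 177
 178 177 177 177 178 177 178 177 177 177 176]
140 [176 177 177 177 177 177 178 177 178 176 177 177 177 178 177 177 177 178
 178 178 177 178 178 178 177 178 177 178 176]
160 [177 178 177 178 178 178 178 177 178 178 178 178 178 178 177 178 177 178
 178 177 177 177 177 177 177 177 177 178 177]
180 [178 177 178 178 177 178 177 177 178 177 178 178 177 178 177 177 177 178
 177 178 179 177 178 178 177 177 177 177 177]
200 [177 177 177 178 177 176 177 177  79  55  54  54  53  51  51  53  52  53
  54  23  81 177 177 177 177 177 177 178 177]
220 [177 177 177 176 177 177 177 177  80  57  91 176 177 176 177 176 176 176
 175  19  83 178 179 178 178 177 177 178 178]
240 [  4   6  14  14  29 122 120 167  81  39  48 176 177 176 176 176 176 176
 175  17  83 102 123 125   4  15   9   3  71]
```

drive_tool --motion '[[[0,0,12],[0,0.018,0]],[[0,0,12],[0,0,0]],[[0,0,8],[0,0,0]],[[0,0,3],[0,0,0]],[[0,0,0],[0,0,0]]]'

```text
time_s: 11.85
position: [0.637, -0.0884, 0.0114]
tcp_rot: [[0.861, -0.289, 0.419], [-0.26, -0.957, -0.126], [0.437, -0.001, -0.899]]
force: [0.3, 0.2, 0.5]
opening: 0.702
grasp_force: 0.0
```

```bash
python3 - <<'E'
from h import *
s=read_state();R=s['tcp_rot'];print(s['position'],R[:,2],s['force'])
print('to go mm',1e3*R.T@(np.array([.6186,-.0828,.051])+.044*R[:,2]-s['position']))
w=capture('wrist')[:,:,::-1].copy();t=capture('scene')[:,:,::-1].copy();cv2.imwrite('pics/w6.png',w)
a=cv2.resize(w[160:310,220:420],(480,360),interpolation=cv2.INTER_CUBIC)
g=cv2.resize(cv2.convertScaleAbs(t[180:290,210:300],alpha=1.4,beta=10),(320,391),interpolation=cv2.INTER_CUBIC)
o=np.zeros((400,800,3),np.uint8);o[:360,:480]=a;o[:391,480:]=g;cv2.imwrite('pics/m5.png',o)
E
```

```text
[ 0.63699676 -0.08836993  0.01136396] [ 0.41901046 -0.12579574 -0.89922504] [0.28725756 0.23471739 0.45943173]
to go mm [ 0.05578172 -0.0449343  -0.05082707]
```

View pics/m5.png

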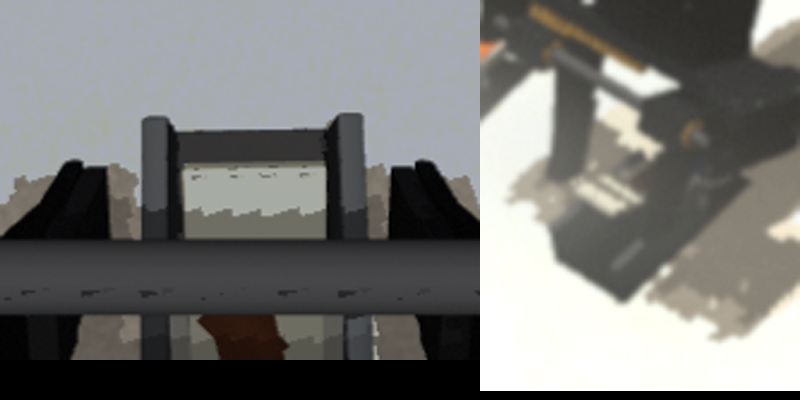

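The plate (m5 cols 183–327) lies between the open fingers (108, 390), about 1 mm off centre. I'll shift +1 mm in y, go 1 mm deeper, and close.

drive_tool --motion '[[[0,1,1],[0,0,0]],[[0,0,0],[0,0,0]]]'

```text
time_s: 12.15
position: [0.6369, -0.0895, 0.0108]
tcp_rot: [[0.861, -0.289, 0.419], [-0.26, -0.957, -0.126], [0.438, -0.001, -0.899]]
force: [0.7, 0.0, 0.0]
opening: 0.701
grasp_force: 0.0
```

drive_tool --motion '[[[0,0,0],[0,0,0]],[[0,0,0],[0,0,0]],[[0,0,0],[0,0,0]],[[0,0,0],[0,0,0]],[[0,0,0],[0,0,0]]]' --gripper 0

```text
time_s: 12.65
position: [0.6369, -0.0894, 0.0106]
tcp_rot: [[0.861, -0.289, 0.419], [-0.26, -0.957, -0.126], [0.438, -0.001, -0.899]]
force: [0.5, 0.4, -0.4]
opening: 0.338
grasp_force: 30.0
```

drive_tool --motion '[[[0,0,0],[0,0,0]],[[0,0,0],[0,0,0]],[[0,0,0],[0,0,0]]]'

```text
time_s: 12.95
position: [0.6369, -0.0893, 0.0105]
tcp_rot: [[0.861, -0.289, 0.419], [-0.26, -0.957, -0.126], [0.437, -0.001, -0.899]]
force: [0.2, 0.5, 0.3]
opening: 0.337
grasp_force: 29.9
```

Gripped (29.3 mm, 30 N). I'm lifting straight up.

drive_tool --motion '[[[1.3,0,-2.7],[0,0,0]],[[4.4,0,-9],[0,0,0]],[[8.8,0,-18],[0,0,0]],[[13,0,-27],[0,0,0]],[[13,0,-27],[0,0,0]]]'

```text
time_s: 13.45
position: [0.636, -0.0893, 0.104]
tcp_rot: [[0.862, -0.289, 0.418], [-0.26, -0.957, -0.126], [0.436, -0.0, -0.9]]
force: [0.8, -0.6, -0.2]
opening: 0.337
grasp_force: 29.9
```

drive_tool --motion '[[[13,0,-27],[0,0,0]],[[0,0,0],[0,-0.14,0]],[[0,0,0],[0,-0.14,0]],[[0,0,0],[0,-0.14,0]],[[0,0,0],[0,0,0]]]'

```text
time_s: 13.95
position: [0.6422, -0.0917, 0.1345]
tcp_rot: [[0.956, -0.289, 0.056], [-0.289, -0.957, -0.017], [0.059, -0.0, -0.998]]
force: [1.1, 0.1, 0.3]
opening: 0.336
grasp_force: 29.9
```

```bash
python3 - <<'E'
from h import *
s=read_state();R=s['tcp_rot'];print(s['position'],R,s['opening'],s['grasp_force'],s['joint_positions'].round(1))
im=capture('wrist')[:,:,::-1].copy();cv2.imwrite('pics/w7.png',im)
t=capture('scene')[:,:,::-1].copy();cv2.imwrite('pics/s7.png',t)
h,S,v=cv2.split(cv2.cvtColor(im,cv2.COLOR_BGR2HSV))
m=((h>95)&(h<125)&(S>120)&(v>50))
print('blue',blob(m)[:3])
g=cv2.cvtColor(im,cv2.COLOR_BGR2GRAY)
for r in (190,200,210,220,230,240): print(r,g[r,290:366:4])
E
```

```text
[ 0.64217531 -0.09171182  0.13447313] [[ 9.55595407e-01 -2.89247607e-01  5.63315156e-02]
 [-2.88754526e-01 -9.57254305e-01 -1.68825222e-02]
 [ 5.88068150e-02 -1.33119404e-04 -9.98269373e-01]] 0.3363368029375572 29.940143823623657 [-18.   33.7  84.3   0.1  58.7  88.7]
blue (array([156.1373057 , 115.82966321]), np.int32(1544), ((156.90869140625, 117.80401611328125), (202.82603454589844, 8.299345016479492), 77.82854461669922))
190 [111 103  27  21  13  13  13  14  16  14  11  14  14  16  36  49 116 112
 116]
200 [113 100  40  23  14  12  14  15  12  13  14  14  14  15  39  44 115 125
 150]
210 [182 105  39  23  51  13  13  12  12  13  14  13  50  14  38  44 185 114
 149]
220 [208 192  40  24  51  12  13  12  14  13  12  14  52  46  40  51 129 115
 148]
230 [ 20  83  90  92  94  94  96 100  99 100 101 103 103 104 104 105  21  15
   5]
240 [ 10  73 109 109 109 109 109 109 109 109 110 109 109 110 109 109   8  10
  10]
```

```bash
python3 - <<'E'
from h import *
for n,roi,th in (('scene',(395,460,215,290),75),('top',(155,200,170,255),75)):
    C=cam(n); im=cv2.imread(f'pics/{n}0.png'); v=im.max(2)
    ce,a,r,c=blob(v<th,roi); ap=cv2.approxPolyDP(c,6,True)[:,0].astype(float)
    q=onplane(C,ap,.014); print(n,ap.tolist()); print(q[:,:2].round(4))
    c2=c[:,0].astype(float); M=cv2.minAreaRect((onplane(C,c2,.014)[:,:2]*1e3).astype(np.float32)); print(M)
s=read_state();C=cam('scene')
im=cv2.imread('pics/s7.png');h,S,v=cv2.split(cv2.cvtColor(im,cv2.COLOR_BGR2HSV))
R=s['tcp_rot'];tp=lambda x,y,z:s['position']+R@np.array([x,y,z])
top=-.040-.005-.0025
q=proj(C,[tp(-64,0,0)*0+tp(-.076,0,top),tp(-.088,.015,top),tp(-.088,-.015,top)]);print('pred blue centre px',q)
x,y=q[0].astype(int)
print(blob((h>100)&(h<130)&(S>90),(max(x-40,0),x+40,max(y-40,0),y+40))[:3])
E
```

```text
scene [[417.0, 225.0], [404.0, 268.0], [433.0, 277.0], [443.0, 231.0]]
[[0.437  0.2305]
 [0.5595 0.2271]
 [0.5611 0.2833]
 [0.4351 0.2853]]
((498.1602783203125, 256.5180358886719), (58.16237258911133, 128.0016326904297), 88.72089385986328)
top [[162.0, 175.0], [159.0, 247.0], [191.0, 247.0], [194.0, 176.0]]
[[0.5607 0.2816]
 [0.4331 0.2839]
 [0.433  0.228 ]
 [0.5591 0.225 ]]
((495.98089599609375, 254.0845489501953), (58.919368743896484, 128.35107421875), 88.65782165527344)
pred blue centre px [[259.66441171 171.34757092]
 [258.21536632 165.30148869]
 [270.03881063 171.42485879]]Traceback (most recent call last):
  File "<stdin>", line 13, in <module>
  File "h.py", line 20, in blob
    i=1+np.argmax(st[1:,4]); m=(l==i).astype(np.uint8)
        ~~~~~~~~~^^^^^^^^^^
    return _wrapfunc(a, 'argmax', axis=axis, out=out, **kwds)
    return bound(*args, **kwds)
ValueError: attempt to get argmax of an empty sequence
```

drive_tool --motion '[[[0,0,0],[0,-0.04,0]],[[0,0,0],[0,0,-0.135]],[[0,0,0],[0,0,-0.135]],[[0,0,0],[0,0,0]]]'

```text
time_s: 14.45
position: [0.6343, -0.0883, 0.1319]
tcp_rot: [[1.0, -0.023, 0.009], [-0.022, -1.0, -0.002], [0.01, 0.002, -1.0]]
force: [-0.8, -0.0, -0.4]
opening: 0.338
grasp_force: 29.9
```

drive_tool --motion '[[[-14,-42,0],[0,0,0]],[[-14,-42,0],[0,0,0]],[[-14,-42,0],[0,0,0]],[[-14,-42,0],[0,0,0]],[[-14,-42,0],[0,0,0]]]'

```text
time_s: 14.95
position: [0.5691, 0.1237, 0.1312]
tcp_rot: [[1.0, -0.026, 0.011], [-0.026, -1.0, -0.003], [0.011, 0.002, -1.0]]
force: [1.2, 0.4, 0.1]
opening: 0.334
grasp_force: 29.9
```

drive_tool --motion '[[[-14,-42,0],[0,0,0]],[[-14,-42,0],[0,0,0]],[[-14,-42,0],[0,0,0]],[[0,0,0],[0,0,0]],[[0,0,0],[0,0,0]]]'

```text
time_s: 15.45
position: [0.5305, 0.2498, 0.1305]
tcp_rot: [[1.0, -0.022, 0.011], [-0.022, -1.0, -0.003], [0.011, 0.003, -1.0]]
force: [1.0, -0.1, 0.0]
opening: 0.337
grasp_force: 29.9
```

```bash
cat > b.py <<'E'
from h import *
s=read_state();R=s['tcp_rot'];print(s['position'],R.round(3).tolist(),s['grasp_force'],s['force'].round(1))
d=np.array([.5348,.2541,-.0255])-s['position'];print('to go mm (tool)',1e3*R.T@d)
top=-.040-.005-.0025
P=np.array([s['position']+R@np.array(p) for p in ([-.076,0,top],[-.088,0,top],[-.038,0,top])])
for n in('scene','top'):
    im=capture(n);C=cam(n);h,S,v=cv2.split(cv2.cvtColor(im,cv2.COLOR_RGB2HSV))
    cv2.imwrite(f'pics/b_{n}_{s["time_s"]:.1f}.png',im[:,:,::-1])
    q=proj(C,P);x,y=q[0].astype(int)
    m=(h>100)&(h<130)&(S>90)&(v>30)
    try: print(n,'pred',q.round(1).tolist(),blob(m,(max(x-25,0),x+25,max(y-25,0),y+25))[:3])
    except ValueError: print(n,q,'hidden')
E
python3 b.py
```

```text
[0.53053621 0.2497915  0.13051553] [[1.0, -0.022, 0.011], [-0.022, -1.0, -0.003], [0.011, 0.003, -1.0]] 29.940049052238464 [ 1.  -0.1  0. ]
to go mm (tool) [  2.43326604  -4.87500129 156.0381472 ]
scene pred [[442.1, 174.1], [443.1, 170.2], [438.7, 186.8]] (array([441.72881356, 172.38983051]), np.int32(59), ((441.5588684082031, 172.26470947265625), (15.764815330505371, 3.6380343437194824), 14.03624439239502))
top pred [[149.1, 233.6], [148.7, 241.9], [150.2, 207.3]] (array([152.15079365, 232.56084656]), np.int32(378), ((152.5, 232.5), (17.0, 21.0), 90.0))
```

drive_tool --motion '[[[2,-5,30],[0,0,0]],[[0,0,40],[0,0,0]],[[0,0,40],[0,0,0]],[[0,0,25],[0,0,0]],[[0,0,0],[0,0,0]]]'

```text
time_s: 16.05
position: [0.5334, 0.251, -0.0078]
tcp_rot: [[1.0, -0.026, 0.004], [-0.026, -1.0, -0.005], [0.004, 0.005, -1.0]]
force: [-0.3, 0.1, -0.2]
opening: 0.335
grasp_force: 29.9
```

drive_tool --motion '[[[0,0,0],[0,0,0]],[[0,0,0],[0,0,0]]]'

```text
time_s: 16.25
position: [0.5381, 0.2534, -0.0025]
tcp_rot: [[1.0, -0.024, 0.015], [-0.024, -1.0, -0.002], [0.015, 0.001, -1.0]]
force: [0.0, 0.2, 0.1]
opening: 0.337
grasp_force: 29.9
```

```bash
python3 b.py; ls pics | grep b_
```

```text
[ 0.53805017  0.25341765 -0.00247161] [[1.0, -0.024, 0.015], [-0.024, -1.0, -0.002], [0.015, 0.001, -1.0]] 29.94005262851715 [0.  0.2 0.1]
to go mm (tool) [-3.61472861 -0.63515606 22.97533995]
scene [[429.49625988 226.45964122]
 [430.54005561 222.52569905]
 [426.04989285 239.44858933]] hidden
top pred [[171.2, 230.5], [170.9, 237.6], [172.1, 208.3]] (array([173.01351351, 230.31756757]), np.int32(296), ((173.5, 230.5), (15.0, 19.0), 90.0))
b_scene_15.4.png
b_scene_16.2.png
b_top_15.4.png
b_top_16.2.png
```

```bash
python3 - <<'E'
from h import *
C=cam('top'); im=cv2.imread('pics/b_top_16.2.png');h,S,v=cv2.split(cv2.cvtColor(im,cv2.COLOR_BGR2HSV))
m=(h>100)&(h<130)&(S>90)&(v>30)
ce,a,r,c=blob(m,(150,195,205,255)); bp=cv2.boxPoints(r)
print(onplane(C,[ce],.044)[0]); 
print(im.max(2)[200:262:3,150:206:3])
mm=blob(im.max(2)<75,(155,200,170,255))[2];print(mm)
E
```

```text
[0.46174598 0.25219703 0.044     ]
[[ 32  30  31  39  38  43  43  46  54  57  58  55  39  39  47  54  55  43
   61]
 [ 34  32  36  35  33  48  52  54  56  37  34  34  34  39  38  49  52  44
   63]
 [ 31  33  34  31  28 143 180  66  26  28  26  27  32  26  36 101 100  97
   46]
 [ 32  35  26  32  34 145 144  43  51  44 105  54  29  29  31 101 101 103
  100]
 [ 32  30  35  37  27  88 106  48  45  45 107  50  28  31  34 103 102 100
  121]
 [ 30  32  35  35  24  85 109  60  48  49 100  36  30  32  32  99 102  99
  121]
 [ 28  36  31  32  25  84 105  63  46  63 133  45  31  32  23 101 101 100
  108]
 [ 32  34  32  29  28  89 134 135 138 118 136  41  36  37  22 102 102 102
  106]
 [ 37  33  34  32  31  92 102  98  97  99  98  34  36  36  27 101 101  99
   93]
 [ 25  30  28  32  29  93  99 100 104 102 100  37  30  36  32 102  99 101
   88]
 [ 31  34  37  32  30  96  98 100  98 100 100  33  32  40  31 101  99 101
   84]
 [ 29  31  34  37  38  99 100  91  82  78  78  26  20  34  30  99  97 100
   78]
 [ 31  32  30  43  56  78  80  76  79  75  79  28  27  26  38 101  98 102
   79]
 [ 34  37  32  46  54  29  33  24  26  28  29  31  26  29  36 100 101  99
   80]
 [ 35  36  37  46  54  24  25  29  28  31  29  29  30  29  45  99 101 102
   75]
 [ 32  33  36  49  52  42  28  30  19  25  15  28  27  22  48  98 104 104
   74]
 [ 30  29  34  96  95  73  72  70  71  54  56  60  60  45  68  98 102 104
   79]
 [ 28  34  31 101 102 100 100 100  97 100 100 100 100 101 100  98 101 101
   76]
 [ 31  31  38 100 101 100  99 101  99 100 102 101 103 100 101  83  80  97
   75]
 [ 34  39  89 102 105  99  98  99 100  96 100  98 100 100  99  98  81 100
   82]
 [ 34  91 110 108 108 107 108 108 108 109 106 105 107 109 109  97  95  98
  106]]
((177.0, 212.0), (84.0, 44.0), 90.0)
```

drive_tool --motion '[[[-4,-2.5,5],[0,0,0]],[[0,0,6],[0,0,0]],[[0,0,4],[0,0,0]],[[0,0,0],[0,0,0]],[[0,0,0],[0,0,0]]]'

```text
time_s: 16.85
position: [0.5323, 0.2563, -0.0195]
tcp_rot: [[1.0, -0.022, 0.011], [-0.022, -1.0, -0.003], [0.011, 0.002, -1.0]]
force: [-0.2, 0.6, -0.3]
opening: 0.342
grasp_force: 29.9
```

drive_tool --motion '[[[0,0,2],[0,0,0]],[[0,0,2],[0,0,0]],[[0,0,0],[0,0,0]],[[0,0,0],[0,0,0]]]'

```text
time_s: 17.25
position: [0.5325, 0.2563, -0.0233]
tcp_rot: [[1.0, -0.023, 0.012], [-0.023, -1.0, -0.003], [0.012, 0.002, -1.0]]
force: [-0.1, -0.1, -0.5]
opening: 0.339
grasp_force: 29.9
```

drive_tool --motion '[[[0,0,1],[0,0,0]],[[0,0,0],[0,0,0]],[[0,0,0],[0,0,0]]]'

```text
time_s: 17.55
position: [0.5325, 0.2563, -0.0242]
tcp_rot: [[1.0, -0.023, 0.012], [-0.023, -1.0, -0.003], [0.012, 0.002, -1.0]]
force: [-0.5, 0.1, 0.5]
opening: 0.335
grasp_force: 29.9
```

drive_tool --motion '[[[2,0,0],[0,0,0]],[[0,0,1],[0,0,0]],[[0,0,0],[0,0,0]],[[0,0,0],[0,0,0]]]'

```text
time_s: 17.95
position: [0.5352, 0.2563, -0.0249]
tcp_rot: [[1.0, -0.023, 0.013], [-0.023, -1.0, -0.002], [0.013, 0.002, -1.0]]
force: [1.3, -0.4, 0.5]
opening: 0.339
grasp_force: 30.6
```

drive_tool --motion '[[[0,0,0.7],[0,0,0]],[[0,0,0],[0,0,0]],[[0,0,0],[0,0,0]]]'

```text
time_s: 18.25
position: [0.5353, 0.2564, -0.025]
tcp_rot: [[1.0, -0.023, 0.013], [-0.023, -1.0, -0.002], [0.013, 0.002, -1.0]]
force: [-0.1, -0.3, 6.3]
opening: 0.335
grasp_force: 32.9
```

```bash
python3 b.py; python3 - <<'E'
from h import *
import glob
f=sorted(glob.glob('pics/b_top_*'))[-1];C=cam('top'); im=cv2.imread(f);h,S,v=cv2.split(cv2.cvtColor(im,cv2.COLOR_BGR2HSV))
ce,a,r,c=blob((h>100)&(h<130)&(S>90)&(v>30),(150,200,205,255));print(a,r,onplane(C,[ce],.021))
E
```

```text
[ 0.53525515  0.25636391 -0.02500906] [[1.0, -0.023, 0.013], [-0.023, -1.0, -0.002], [0.013, 0.002, -1.0]] 32.88123599515529 [-0.1 -0.3  6.3]
to go mm (tool) [-0.41054653  2.27265377  0.48985605]
scene [[429.01965658 233.15335425]
 [430.04107261 229.22238387]
 [425.65015211 246.1210597 ]] hidden
top pred [[172.9, 232.4], [172.6, 239.3], [173.8, 210.7]] (array([174.97902098, 232.03146853]), np.int32(286), ((175.0, 232.5), (15.0, 18.0), 90.0))
286 ((175.0, 232.5), (15.0, 18.0), 90.0) [[0.45926863 0.25473293 0.021     ]]
```

It's touching down (6 N) with the blue end within 1.5 mm of target. I'm easing off and releasing.

drive_tool --motion '[[[0,0,-0.7],[0,0,0]],[[0,0,0],[0,0,0]]]'

```text
time_s: 18.55
position: [0.5346, 0.2563, -0.025]
tcp_rot: [[1.0, -0.022, 0.012], [-0.022, -1.0, -0.003], [0.012, 0.002, -1.0]]
force: [0.3, -0.1, 3.7]
opening: 0.339
grasp_force: 31.8
```

drive_tool --motion '[[[0,0,0],[0,0,0]],[[0,0,0],[0,0,0]],[[0,0,0],[0,0,0]],[[0,0,0],[0,0,0]],[[0,0,0],[0,0,0]]]' --gripper 0.65

```text
time_s: 19.05
position: [0.5343, 0.2558, -0.025]
tcp_rot: [[1.0, -0.023, 0.011], [-0.023, -1.0, -0.003], [0.011, 0.003, -1.0]]
force: [0.3, -3.8, 5.3]
opening: 0.632
grasp_force: 2.5
```

drive_tool --motion '[[[0,0,-5],[0,0,0]],[[0,0,-20],[0,0,0]],[[0,0,-40],[0,0,0]],[[0,0,-40],[0,0,0]],[[0,0,-30],[0,0,0]]]'

```text
time_s: 19.55
position: [0.5331, 0.2573, 0.1118]
tcp_rot: [[1.0, -0.023, 0.013], [-0.023, -1.0, -0.001], [0.013, 0.001, -1.0]]
force: [0.2, -1.2, 0.5]
opening: 0.651
grasp_force: 0.0
```

drive_tool --motion '[[[-40,20,-20],[0,0,0]],[[-40,20,0],[0,0,0]],[[-20,40,0],[0,0,0]],[[0,45,0],[0,0,0]],[[0,45,0],[0,0,0]]]'

```text
time_s: 20.05
position: [0.4276, 0.0886, 0.1292]
tcp_rot: [[1.0, -0.02, 0.012], [-0.02, -1.0, -0.002], [0.012, 0.002, -1.0]]
force: [1.2, 0.1, 0.5]
opening: 0.651
grasp_force: 0.0
```

```bash
python3 - <<'E'
from h import *
s=read_state();print(s['time_s'],s['position'],s['opening'])
a=capture('top')[:,:,::-1].copy();b=capture('scene')[:,:,::-1].copy()
cv2.imwrite('pics/f_top.png',a);cv2.imwrite('pics/f_scene.png',b)
o=np.hstack([cv2.resize(a[150:275,135:235],(400,500)),cv2.resize(b[205:305,380:460],(400,500))]);cv2.imwrite('pics/m6.png',o)
C=cam('top');h,S,v=cv2.split(cv2.cvtColor(a,cv2.COLOR_BGR2HSV))
ce,ar,r,c=blob((h>100)&(h<130)&(S>90),(150,205,165,260));print('blue',ar,onplane(C,[ce],.019))
m=((v>85)|((S>80)&(v>50))).astype(np.uint8)
ce,ar,r,c=blob(m,(163,191,178,247));print('plate',ar,r,onplane(C,[r[0]],.019),cv2.minAreaRect((1e3*onplane(C,c[:,0].astype(float),.019)[:,:2]).astype(np.float32)))
E
```

```text
20.05 [0.42756943 0.08862254 0.12915237] 0.6513434144432202Traceback (most recent call last):
  File "<stdin>", line 7, in <module>
  File "h.py", line 20, in blob
    i=1+np.argmax(st[1:,4]); m=(l==i).astype(np.uint8)
        ~~~~~~~~~^^^^^^^^^^
    return _wrapfunc(a, 'argmax', axis=axis, out=out, **kwds)
    return bound(*args, **kwds)
ValueError: attempt to get argmax of an empty sequence
```

View pics/m6.png

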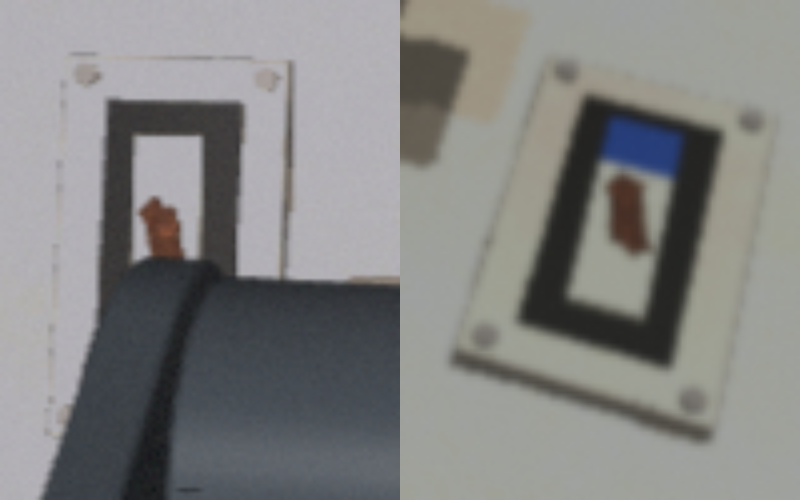

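The plate lies flat, face up on the black plate: margins at the white end about 8.5 px, sides 25 and 37 m6-px before parallax. I'm checking the centring numerically in the scene view.

```bash
python3 - <<'E'
from h import *
C=cam('scene');b=cv2.imread('pics/f_scene.png');h,S,v=cv2.split(cv2.cvtColor(b,cv2.COLOR_BGR2HSV))
bl=v<75
ce,a,r,c=blob(bl,(395,460,215,290)); M=cv2.minAreaRect((1e3*onplane(C,c[:,0].astype(float),.014)[:,:2]).astype(np.float32))
k=np.zeros(v.shape,np.uint8);cv2.drawContours(k,[c],-1,1,-1)
ce,a,r,c=blob((k>0)&~bl); N=cv2.minAreaRect((1e3*onplane(C,c[:,0].astype(float),.019)[:,:2]).astype(np.float32))
print('stage',M,'plate',N)
E
```

```text
stage ((498.0594482421875, 256.43072509765625), (57.98326873779297, 127.80384826660156), 88.72089385986328) plate ((497.7454528808594, 256.3038330078125), (31.73945426940918, 103.66505432128906), 89.90119171142578)
```

Centred within about 1 mm and 1.2° of straight, and the robot is clear.

```bash
python3 -c "
from rig import *
print(hand_in())"
```

```text
the job is handed in; nothing more can be done
None
```

The rest was tipped fully and stayed tipped, and the blue-end sample now lies flat and face up on the black viewing plate, about 0.3 mm off centre and 1.2° off lengthwise in the last picture; the gripper has let go, the orange sample was not touched, and I handed in at about 20 s.

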